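Fetch the eraser from the sliding-lid pencil box

TASK

Get the eraser out of the wooden pencil box for me. Take the lid by its pull, raise that end over the stop lip and draw it out along its grooves without forcing it, and lay it flat, pull upwards, on the grey felt mat; then take out the eraser and lay it flat on the cover of the small black notebook. Set both down rather than dropping them, leave the sharpener in the box and the other things on the desk where they are.

Things in the scene. Friction and masses are not known exactly. Their poses are not given: they have to be found in the camera images.
- box: Fixed wooden pencil box, 219 long (its x) x 128 wide (its y). Origin: centre of its underside, on the desk; z up; +x points to the lip end, where the lid comes out. The lid rests on ledges 40 above the desk along both long sides, between side walls 112 apart (tops 49.5 above the desk) and end walls (rear one at x -101.5).
- box_lip (a point): Middle of the top of the stop lip, the low end wall that holds the lid in: 8 thick (box x 101.5 to 109.5), top 44.5 above the desk, 4.5 above the ledges. A level lid cannot rise past it; tilted about its rear lower edge the lid can: its pull end must rise over 4.5 (0.0225 rad) and can rise 7.5 (0.039 rad).
- box_strips (a point): Midway between the front ends of two wooden strips that overhang the lid's edges by 7 on each side over the box's rear part only (box x -109.5 to -10; z 49.5 to 55), leaving grooves 9.5 high for the 6 thick lid. The lid is free of them once slid out by 90.
- box_front_room (a point): Middle of the floor (6 above the desk) of the compartment at the lip end, 98 (box x) x 98 (box y). A divider 6 thick, top 32 above the desk, at box x 0 parts the two compartments.
- box_rear_room (a point): Middle of the floor (6 above the desk) of the rear compartment, 98 x 98, open 98 wide between the strips. One compartment holds the eraser, the other the sharpener; which is which varies.
- lid: Loose flat wooden lid, 200 (its x) x 108 (its y) x 6 thick, about 85 g, lying in the box at the start with its axes along the box's. Origin: centre of its underside. 2 side play at each side and 1.5 end play.
- lid_pull (a point): Centre of the pull, a wooden block on the lid's top, 44 long (lid x) x 14 wide (lid y) x 20 high, 70 from the lid's middle towards the lip end and 16 above the lid's underside. Axes are those of the lid.
- lid_tail (a point): Middle of the lower rear edge of the lid (lid x -100, underside), the end away from the pull. Axes of the lid.
- eraser_center (a point): Centre of the eraser, a white block in a plain card sleeve, 44 (its x) x 20 (its y) x 13 high, 20 g, lying flat on the floor of one compartment near its middle, its x within 0.3 rad of the box's, under the lid.
- eraser: The same eraser; origin at the centre of its underside.
- sharpener_center (a point): Centre of the metal wedge pencil sharpener, 26 x 16 x 12 high, in the other compartment.
- mat: Fixed grey felt mat, 160 (its x) x 260 (its y) x 3 thick; origin at the centre of its underside, on the desk. Where the lid goes.
- notebook: Fixed small black closed notebook, 105 (its x) x 148 (its y) x 9 thick; origin at the centre of its underside, on the desk. Where the eraser goes.
- mouse: Bystander: loose black computer mouse, 104 x 58 x 36 high, nearer the robot than the box.
- phone: Bystander: loose phone lying flat, 150 x 72 x 8.
- mug: Bystander: loose white mug, 80 across, 92 high, far side of the desk.
- glue_stick: Bystander: loose glue stick standing upright, 30 across, 95 high, right of the notebook.
- stapler: Bystander: loose stapler, 135 x 36 x 42 high, right of the mat.
- calculator: Bystander: loose calculator lying flat, 150 x 78 x 15, beyond the box.
Not all that is in view belongs to the job. Leave any blue look-alike of the notebook alone.

How it is judged:
By the outcome, as a careful person would: the job done as asked, in the order asked, and still so for the second after the job is handed in, with the robot touching nothing.
It also fails if it takes over 58 s, if anything falls off the work surface, if the arm or the gripper's body presses on something with over 40 N, if the wrist force passes 120 N, or if a joint passes its speed limit or range.

ROBOT

A 6-joint arm with a two-finger parallel gripper is mounted at the origin on the work surface. World frame = base frame: x ahead of the robot, y to its left, z up, the work surface at z = 0. Lengths are in m, angles in rad, forces in N, time in s.
With the tool pointing down it reaches from about 0.35 to 0.85 m from the base axis. Payload 8.1 kg.
Tool frame: the origin (TCP) lies where the fingers leave the gripper's body, on its centre line; the fingertips stand 84 mm ahead of it and the grasp point (between the pads) lies 65 mm ahead of it (r.tip_reach is the distance from the TCP to the fingertips, in m); z points along the fingers, y is the direction in which the jaws open and shut (so a half turn about z gives the same grasp; the last joint's range is limited). The gripper opens to 93 mm and grips with 3 to 60 N. Pads are 15 mm wide; open, the fingers measure 128 mm over their backs; the gripper's body (75 mm by 188 mm) begins 65 mm behind the grasp point.
Start: joints at [-0.085, 0.13, 1.488, -0, 1.523, -0.085], TCP at [0.6, 0, 0.303] pointing down, gripper open.
Joint ranges: [-2.96, 2.96], [-0.89, 2.26], [0.02, 2.5], [-1.34, 4.48], [0, 2.73], [-2.66, 2.66]. Speed limits (rad/s): [2.39, 2.39, 2.79, 3.14, 3.14, 3.14].

INTERFACE

Orientations are given as [roll, pitch, yaw] about the fixed x, y, z axes, in that order (R = Rz(yaw) Ry(pitch) Rx(roll)).
In Python, from station import sensors, vision, order, models, r gives the robot as it stands.
- The arm moves only by the tool apply_moves, never from a script. Its argument "rows" is a list that holds one entry, the list of rows, each a list of 5 numbers: the shift along the tool's x, y, z in mm, then the turn about the tool's z in degrees, then the finger opening in mm, from 0 to 93. In form: [[[tx, ty, tz, spin, grip], ...]]. A call has 1 to 20 rows; each row shifts and turns the commanded pose from where the row before left it, along the tool's axes as they then stand; what a row does not reach is not made up. A row lasts 1/12 s, in which the tool goes at most 41.7 mm and 7.16 degrees, less where a joint would pass 70% of its speed; a pose out of reach is approached as far as the arm can. A call with a gripper value outside its range is refused whole. The fingers move at their own pace and stop on an object; "force" is the grip in N (left out, the last holds). Time passes only in rows, so rows that do not move let the fingers close. It gives the time, the measured TCP pose, the force and the opening at its end, in the units of the state.
- sensors.get_obs(): the state, without advancing time (a new reading comes with each control period).
- vision.read_camera(name): name is "scene" or "side" or "wrist"; returns (picture, depth): 400x640x3 uint8, blue, green, red; 400x640 float32, m along the optical axis (not along the pixel's ray), 0 where there is no reading.
- vision.calibration(name): a dict with "mtx" (3x3 intrinsics, pixels), "xyz" and "rotation" of the camera in the world; the wrist camera has in their place "T_tool_cam" (4x4, takes a point from camera to tool coordinates, whose origin is the TCP and whose axes are the flange's). Camera axes: x right, y down, z forward; pixel columns grow to the right and rows downward; lengths in m; the calibration is good to about 2 mm. A picture is of the moment at which its call begins: read the wrist's pose just before it. calibration takes no time and is no camera call.
- order.hand_in(): hands the job in, once; it reports no verdict.
Trained networks look in the newest picture that a camera, given by its name, has taken for a name from the list of things; names that differ only in an ending like _2 or _b are one class to them, and where a whole thing is asked for, a point or a joint stands for the part that bears it (a point fixed in the world has none). Each returns a list of dicts, best first, with "conf" (0 to 1); they miss things now and then, are a little off and sometimes report something else, mostly with a low value. They report only what shows in the picture. A call takes as long as a camera call. They do not tell look-alikes from the thing itself.
- models.recognise(camera, query): "centre" ([column, row] in pixels, amid what is visible of it).
- models.mark_of(camera, query): "centre" ([column, row] in pixels: a listed point, or the origin of a listed thing).
The state is a dict: "time_s": time; "qpos": joint angles; "joint_vel": joint speeds; "joint_torque": joint torques, N m; "ee_pos": TCP position; "orientation": TCP orientation; "contact_force": force on the tool from outside, world axes, zero at the start; "ft_torque": the same for the moment, N m; "gripper_width": opening from 0.0 (shut) to 1.0 (fully open).
Only numpy, scipy, OpenCV 4.12 (cv2) and the standard library are available. Lean on these libraries where they do the work, as an engineer would, in place of code of your own. Each camera call takes 0.05 s, during which the arm holds its last target.

## Working session

There is one attempt and no reset: what is moved stays moved. The work goes in short steps, Python scripts to look and compute and a tool call to move; the robot and the scene stay as the last step left them, time stands still between calls to the robot, and variables do not carry over. Pictures are saved under pics/ and viewed, and the job is handed in when it is done.

Besides the shell and the picture viewer there is one more tool, called after "Call:" as name(argument=value, ...) on one line, values as JSON. apply_moves: Moves the arm, as the interface text tells. Its arguments: {"type":"object","properties":{"rows":{"type":"array","items":{"type":"array","items":{"type":"array","items":{"type":"number"}}}},"force":{"type":"number"}},"required":["rows"]}

```bash
ls; mkdir -p pics; python3 - <<'E'
from station import sensors, vision, order, models, r
import cv2,numpy as np
print(sensors.get_obs())
for c in("scene","side","wrist"):
    im,d=vision.read_camera(c); cv2.imwrite(f"pics/{c}0.png",im); np.save(f"pics/{c}0.npy",d)
    print(c,vision.calibration(c))
print(sensors.get_obs()["time_s"])
E
```

```text
pics
{'time_s': 0.0, 'qpos': array([-8.53596500e-02,  1.31126872e-01,  1.48925959e+00,  3.03826138e-05,
        1.52300365e+00, -8.54167491e-02]), 'joint_vel': array([ 0.00068376,  0.00044294,  0.00019412,  0.00214375, -0.00110245,
       -0.00021129]), 'joint_torque': array([-1.61290725e-03, -5.59853125e+01, -4.91755986e+01,  7.67333270e-02,
        3.59135563e-02, -2.97389461e-04]), 'ee_pos': array([5.99590021e-01, 9.05684015e-05, 3.01718613e-01]), 'orientation': array([-3.13980434e+00, -1.83580919e-04,  1.57085178e+00]), 'contact_force': array([ 0.54907605, -0.10142354, -0.37398046]), 'ft_torque': array([-0.0278119 ,  0.00656711,  0.01575393]), 'gripper_width': 1.0006665430427415}
scene {'mtx': array([[500.27368105,   0.        , 317.61123998],
       [  0.        , 500.27368105, 203.56210729],
       [  0.        ,   0.        ,   1.        ]]), 'xyz': array([ 1.07775244, -0.51944046,  1.21079572]), 'rotation': array([-2.57242659,  0.0055377 ,  0.88077352])}
side {'mtx': array([[368.26909546,   0.        , 317.7144997 ],
       [  0.        , 368.26909546, 193.83572321],
       [  0.        ,   0.        ,   1.        ]]), 'xyz': array([0.43373201, 0.48930958, 0.74495242]), 'rotation': array([-2.45422921, -0.01917334, -3.01345625])}
wrist {'mtx': array([[335.81644355,   0.        , 320.73782589],
       [  0.        , 335.81644355, 195.95916221],
       [  0.        ,   0.        ,   1.        ]]), 'T_tool_cam': array([[-8.20528573e-04, -9.70236475e-01, -2.42158024e-01,
         6.64252252e-02],
       [ 9.99999089e-01, -5.36662629e-04, -1.23819217e-03,
        -1.17993409e-04],
       [ 1.07138204e-03, -2.42158820e-01,  9.70236032e-01,
        -8.11064129e-02],
       [ 0.00000000e+00,  0.00000000e+00,  0.00000000e+00,
         1.00000000e+00]])}
0.15
```

View pics/scene0.png

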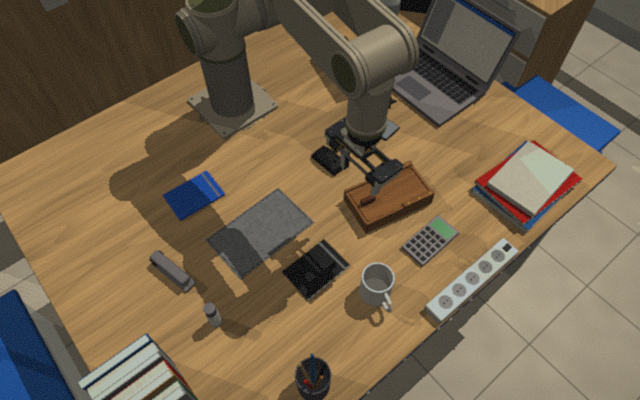

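View pics/side0.png

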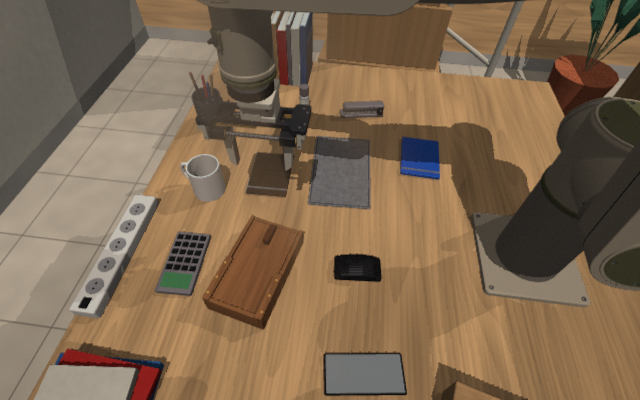

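View pics/wrist0.png

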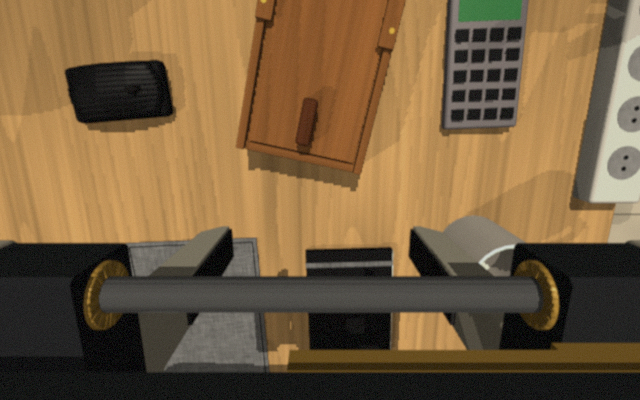

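The scene picture shows the box at (390,195) with its pull towards the notebook at (315,270), and the mat at (260,230). There is a blue look-alike at (193,195). The side view shows the box at (257,270), pull at (270,233), mat at (342,172) and mouse at (358,267). The wrist view has the pull at (307,122).

Candidates for "notebook": black at scene (315,270) and blue at (193,195). I choose the black one. Next I'll build top-down maps.

```bash
cat > h.py <<'E'
from station import sensors, vision, order, models, r
import cv2,numpy as np
from scipy.spatial.transform import Rotation as Rot
def rot(rpy): return Rot.from_euler('xyz',rpy).as_matrix()
def pose(c,obs=None):
    k=vision.calibration(c)
    if c!='wrist': return k['mtx'],rot(k['rotation']),np.array(k['xyz'])
    o=obs or sensors.get_obs(); R=rot(o['orientation']); T=k['T_tool_cam']
    return k['mtx'],R@T[:3,:3],R@T[:3,3]+o['ee_pos']
def cloud(c,d,obs=None):
    K,R,t=pose(c,obs); v,u=np.mgrid[:400,:640]
    P=np.stack([(u-K[0,2])/K[0,0]*d,(v-K[1,2])/K[1,1]*d,d],-1)
    return P@R.T+t
def onplane(c,uv,z,obs=None):
    K,R,t=pose(c,obs); q=R@np.linalg.solve(K,np.array([uv[0],uv[1],1.])); return t+q*(z-t[2])/q[2]
def topmap(P,im,x0,x1,y0,y1,s=1000,ok=None):
    W=int((y1-y0)*s);H=int((x1-x0)*s)
    u=((y1-P[...,1])*s).astype(int); v=((x1-P[...,0])*s).astype(int)
    m=(u>=0)&(u<W)&(v>=0)&(v<H); 
    if ok is not None:m&=ok
    o=np.zeros((H,W,3),np.uint8);z=np.full((H,W),np.nan); idx=np.argsort(P[...,2][m])
    o[v[m][idx],u[m][idx]]=im[m][idx]; z[v[m][idx],u[m][idx]]=P[...,2][m][idx]
    return o,z
E
python3 - <<'E'
from h import *
for c in("scene","side","wrist"):
    im=cv2.imread(f"pics/{c}0.png"); d=np.load(f"pics/{c}0.npy")
    P=cloud(c,d)
    if c=="side": print("desk z",P[330,300],P[200,300],P[60,400], "mat",P[172,342],"nb?",P[180,262])
    if c=="wrist": print("desk z",P[180,200],P[215,350],"mat",P[300,230],"lid",P[60,310],"pull",P[122,307])
    if c=="scene": print("desk z",P[330,150],P[300,250])
    o,z=topmap(P,im,.3,.9,-.5,.25,ok=d>0); cv2.imwrite(f"pics/top_{c}.png",o)
    if c=='wrist':continue
for c in ("side","scene","wrist"):
    for n in ("box_lip","lid_pull","box_strips","lid_tail","lid","box","mat","notebook","mouse","phone","mug","stapler","calculator","glue_stick"):
        o=models.mark_of(c,n)
        for q in o[:2]:
            if q['conf']>.3: 
                z={'box_lip':.0445,'lid_pull':.056,'box_strips':.0495,'lid_tail':.04,'lid':.04}.get(n,0)
                print(c,n,round(q['conf'],2),np.round(q['centre']),np.round(onplane(c,q['centre'],z),4))
print(sensors.get_obs()['time_s'])
E
```

```text
desk z [ 4.97428704e-01 -5.87651492e-01  1.24886377e-04] [ 0.59269367 -0.35158021  0.00319253]
desk z [0.48764022 0.23697154 0.00142819] [ 0.54000947 -0.0904751   0.00221214] [ 0.19386253 -1.46834403 -0.37805329] mat [ 0.44136077 -0.20165658  0.00463743] nb? [ 0.64896706 -0.13581108  0.01128073]
desk z [ 4.58166739e-01 -9.99688327e-03 -3.19463311e-04] [ 6.33560863e-01 -5.25499560e-02 -1.69266853e-04] mat [0.57975643 0.02682928 0.31770062] lid [0.58872991 0.11444172 0.04324928] pull [0.58619051 0.0576616  0.06490261]
side box_lip 0.88 [278. 227.] [0.5715 0.0284 0.0445]
side lid_pull 0.74 [270. 236.] [0.5811 0.061  0.056 ]
side lid_tail 0.68 [234. 305.] [0.6215 0.2193 0.04  ]
side lid_tail 0.5 [276. 225.] [0.5784 0.0201 0.04  ]
side lid 0.71 [270. 235.] [0.5847 0.0481 0.04  ]
side lid 0.69 [254. 266.] [0.6025 0.1293 0.04  ]
side box 0.71 [261. 272.] [0.5944 0.1211 0.    ]
side box 0.65 [363. 373.] [0.3578 0.2993 0.    ]
side mat 0.72 [342. 170.] [ 0.4412 -0.2129  0.    ]
side notebook 0.65 [271. 176.] [ 0.6325 -0.1633  0.    ]
side notebook 0.56 [420. 157.] [ 0.2257 -0.2961  0.    ]
si
[... 779 characters left out ...]
291.] [ 0.7788 -0.0883  0.    ]
scene stapler 0.68 [174. 272.] [ 0.3981 -0.4593  0.    ]
scene calculator 0.89 [428. 240.] [0.7601 0.1247 0.    ]
scene glue_stick 0.77 [219. 322.] [ 0.59   -0.4458  0.    ]
wrist box_lip 0.83 [299. 156.] [0.5773 0.0235 0.0445]
wrist lid_pull 0.76 [309. 123.] [0.5882 0.0562 0.056 ]
wrist lid_tail 0.72 [470. 245.] [ 0.7632 -0.0749  0.04  ]
wrist lid 0.61 [320.  48.] [0.5986 0.1259 0.04  ]
wrist mat 0.56 [207. 333.] [ 0.45   -0.2148  0.    ]
wrist notebook 0.85 [350. 302.] [ 0.6362 -0.1693  0.    ]
wrist mouse 0.88 [122.  90.] [0.3817 0.0897 0.    ]
wrist mug 0.94 [468. 243.] [ 0.7785 -0.0885  0.    ]
wrist calculator 0.72 [480.  52.] [0.7684 0.1283 0.    ]
2.25
```

```bash
python3 -c "
import cv2,numpy as np
a=cv2.imread('pics/top_side.png');b=cv2.imread('pics/top_scene.png');c=cv2.imread('pics/top_wrist.png')
k=np.ones((3,3))
for n,i in zip('abc',(a,b,c)): cv2.imwrite(f'pics/t{n}.png',cv2.dilate(i,k))
"
python3 - <<'E'
from h import *
a=cv2.imread('pics/ta.png')[:,:]; c=cv2.imread('pics/tc.png')
cv2.imwrite('pics/tac.png',np.hstack([cv2.resize(a[:,150:],None,fx=.66,fy=.66),cv2.resize(c[:,150:],None,fx=.66,fy=.66)]))
im=cv2.imread('pics/wrist0.png'); cv2.imwrite('pics/w0crop.png',cv2.resize(im[0:200,220:430],None,fx=2.8,fy=2.8,interpolation=cv2.INTER_CUBIC))
E
```

```text
(no output)
```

View pics/tac.png

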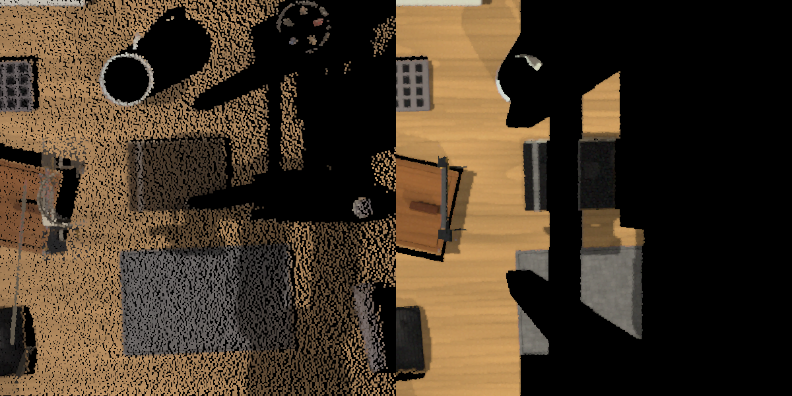

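View pics/w0crop.png

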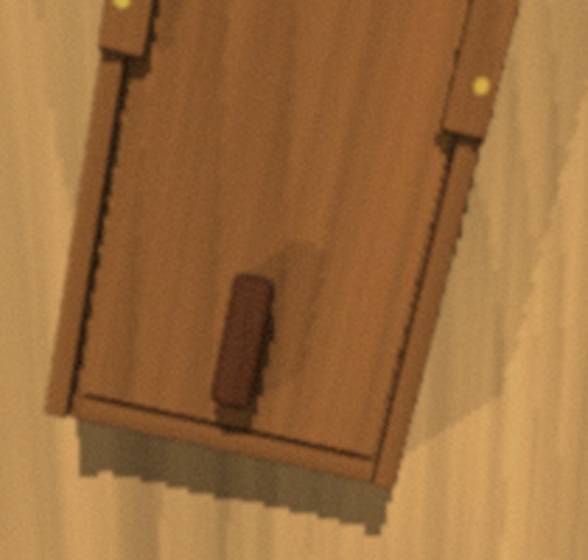

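```bash
python3 - <<'E'
from h import *
f=lambda p,z: onplane('wrist',(p[0]/2.8+220,p[1]/2.8),z)
L=f((48,413),.0495);Rr=f((383,486),.0495);print(L,Rr,np.linalg.norm(L-Rr))
d=(Rr-L)[:2];a=np.arctan2(d[1],d[0]);print("lip edge angle",a,"box x yaw",a-np.pi/2)
e=f((124,62),.0495);g=f((72,412),.0495); print("inner wall",np.arctan2(*(g-e)[:2][::-1]))
e=f((453,140),.0495);g=f((376,484),.0495); print("inner wall R",np.arctan2(*(g-e)[:2][::-1]))
print("edge mid",(L+Rr)/2)
# pull top corners z .066
for p in ((238,273),(273,277),(247,408),(213,402)): print(f(p,.066))
s1=f((102,52),.055);s2=f((478,138),.055);print("strip ends",s1,s2,(s1+s2)/2,np.linalg.norm(s1-s2))
E
```

```text
[0.51666941 0.03252245 0.0495    ] [0.63584026 0.00626132 0.0495    ] 0.12203007207406069
lip edge angle -0.21689876646188358 box x yaw -1.78769509325678
inner wall -1.7724241368284233
inner wall R -1.7658373379361127
edge mid [0.57625484 0.01939189 0.0495    ]
[0.58523728 0.07936347 0.066     ]
[0.59659538 0.07810514 0.066     ]
[0.58772917 0.03581855 0.066     ]
[0.57634696 0.03782599 0.066     ]
strip ends [0.54223619 0.14744909 0.055     ] [0.66322926 0.12186849 0.055     ] [0.60273272 0.13465879 0.055     ] 0.12366766005084613
```

Measured: box yaw is about -1.775, the pull is at about (0.5865, 0.0578), and the strips and lip edge agree with that to within 2 mm. I'll approach with a partly open hand, because fully open fingers would hit the side walls.

Call:
apply_moves(rows=[[[0,0,0,5.85,40],[0,0,0,5.85,40],[18,-8,20,0,40],[18,-8,30,0,40],[18,-8.5,30,0,40],[0,0,12,0,40],[0,0,0,0,40],[0,0,0,0,40]]], force=5)

```text
time_s: 2.92
ee_pos: [0.5868, 0.0576, 0.2106]
orientation: [-3.141, 0.001, 1.367]
contact_force: [-0.3, -0.8, 0.6]
gripper_width: 0.476
```

```bash
cat > look.py <<'E'
import sys
from h import *
n=sys.argv[1]; c=sys.argv[2] if len(sys.argv)>2 else 'wrist'
o=sensors.get_obs(); im,d=vision.read_camera(c); cv2.imwrite(f"pics/{n}.png",im); np.save(f"pics/{n}.npy",d)
import pickle; pickle.dump(o,open(f"pics/{n}.pkl","wb"))
print(o['time_s'],np.round(o['ee_pos'],4),np.round(o['orientation'],4),np.round(o['contact_force'],2),np.round(o['gripper_width'],3))
E
python3 look.py w1
```

```text
2.9167 [0.5868 0.0576 0.2106] [-3.1406e+00  6.0000e-04  1.3670e+00] [-0.31 -0.78  0.63] 0.476
```

View pics/w1.png

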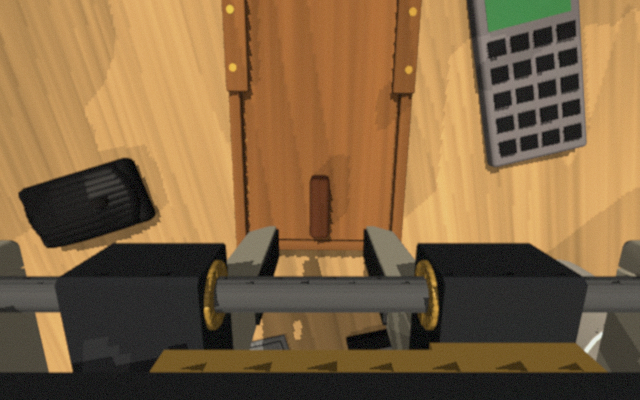

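The wrist view shows the pull at (320,208), standing upright between the fingers, with the box walls symmetric about it. Now the exact offset.

```bash
python3 - <<'E'
from h import *
import pickle
o=pickle.load(open('pics/w1.pkl','rb')); d=np.load('pics/w1.npy'); im=cv2.imread('pics/w1.png'); P=cloud('wrist',d,o)
R=rot(o['orientation'])
L=(P-o['ee_pos'])@R   # tool coords
m=(P[...,2]>.058)&(P[...,2]<.075); m[:165]=0;m[245:]=0;m[:,:300]=0;m[:,345:]=0
q=L[m]; print(m.sum(),q.min(0),q.max(0),np.median(q,0),"top z",np.median(P[m][:,2]))
# lid plane
l=P[100:170,260:300].reshape(-1,3); print("lid z",np.median(l[:,2])); l2=P[30:90,270:370].reshape(-1,3);print(np.median(l2[:,2]))
# wall line angle
g=cv2.Canny(im,60,150); 
for ln in cv2.HoughLinesP(g[100:245,220:430],1,np.pi/360,30,minLineLength=40,maxLineGap=6)[:,0]:
    a=onplane('wrist',(ln[0]+220,ln[1]+100),.0495,o);b=onplane('wrist',(ln[2]+220,ln[3]+100),.0495,o)
    print(ln,np.round(np.arctan2(*(a-b)[:2][::-1]),3), np.round((a-o['ee_pos'])@R,4))
E
```

```text
1177 [-0.0218489  -0.00890836  0.14377891] [0.02263247 0.00547731 0.15256435] [ 0.00159008 -0.00159862  0.14592848] top z 0.06470097383232476
lid z 0.045141818676755124
0.0450773959779686
[185  95 191   3] -1.778 [0.0066 0.0622 0.1611]
[169 130 177   4] -1.786 [-0.0209  0.0517  0.1611]
[171 130 180   0] -1.79 [-0.0209  0.0532  0.1611]
[ 23  71  25 136] 1.34 [ 0.0247 -0.0571  0.1612]
[ 25  32  29 130] 1.353 [ 0.0527 -0.0541  0.1611]
[ 9 16 13 97] 1.351 [ 0.0638 -0.0647  0.1612]
[111 139 151 140] 2.911 [-0.0282  0.0075  0.1611]
[ 89 138  89  81] -1.784 [-0.0274 -0.0094  0.1612]
[ 51 138  93 138] 2.938 [-0.0274 -0.0386  0.1612]
[21 24 22 70] 1.331 [ 0.0583 -0.0566  0.1611]
[181 142 184  96] -1.778 [-0.0306  0.0614  0.1611]
```

Call:
apply_moves(rows=[[[0,-1.5,20,0.6,40],[0,0,25,0,40],[0,0,20,0,40],[0,0,8,0,40],[0,0,3,0,40],[0,0,0,0,40],[0,0,0,0,40]]], force=5)

```text
time_s: 3.55
ee_pos: [0.5868, 0.0579, 0.1368]
orientation: [3.139, -0.001, 1.356]
contact_force: [0.1, 0.6, 0.1]
gripper_width: 0.428
```

Call:
apply_moves(rows=[[[0,0,0,0,15],[0,0,0,0,8],[0,0,0,0,8],[0,0,0,0,8],[0,0,0,0,8],[0,0,0,0,8]]], force=5)

```text
time_s: 4.05
ee_pos: [0.5857, 0.0582, 0.1352]
orientation: [3.141, -0.0, 1.356]
contact_force: [-0.4, -0.2, 2.8]
gripper_width: 0.151
```

```bash
python3 look.py w2
```

```text
4.05 [0.5857 0.0582 0.1352] [ 3.1411e+00 -1.0000e-04  1.3561e+00] [-0.35 -0.19  2.83] 0.151
```

View pics/w2.png

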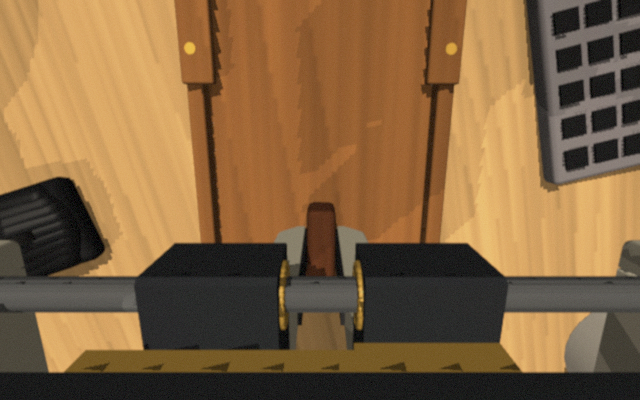

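The wrist view shows both fingers on the pull at (320,235), and the opening is 14 mm as it should be. Next is a gentle raise.

Call:
apply_moves(rows=[[[0,0,-1,0,8],[0,0,-1,0,8],[0,0,-1,0,8],[0,0,-1,0,8],[0,0,-1.2,0,8],[0,0,0,0,8],[0,0,0,0,8],[0,0,0,0,8]]], force=5)

```text
time_s: 4.77
ee_pos: [0.5855, 0.0581, 0.1399]
orientation: [-3.142, 0.0, 1.356]
contact_force: [0.7, -0.3, -0.2]
gripper_width: 0.151
```

```bash
cat > tilt.py <<'E'
import sys,pickle
from h import *
n=sys.argv[1]
o=pickle.load(open(f'pics/{n}.pkl','rb')); d=np.load(f'pics/{n}.npy'); P=cloud('wrist',d,o); R=rot(o['orientation']); 
Rz=rot([np.pi,0,o['orientation'][2]])
L=(P-o['ee_pos'])@Rz
m=(P[...,2]>.035)&(P[...,2]<.30)&(abs(L[...,1])<.045)&(abs(L[...,1])>.02)&(L[...,0]>.02); m[242:]=0
q=L[m]; q=np.c_[q[:,:2],P[m][:,2]]
for a in np.arange(.02,.16,.02):
    s=q[(q[:,0]>=a)&(q[:,0]<a+.02)]; 
    if len(s)>20: print(round(a+.01,3),len(s),"z",np.round(np.median(s[:,2])*1e3,2))
E
python3 tilt.py w2; python3 look.py w3; python3 tilt.py w3
```

```text
0.03 3579 z 45.1
0.05 3915 z 45.09
0.07 4253 z 45.09
0.09 4702 z 45.08
0.11 4193 z 45.06
4.7667 [0.5855 0.0581 0.1399] [-3.1415  0.      1.3561] [ 0.73 -0.32 -0.21] 0.151
0.03 3596 z 48.97
0.05 3812 z 48.38
0.07 4199 z 47.82
0.09 4506 z 47.25
0.11 4231 z 46.74
```

View pics/w3.png

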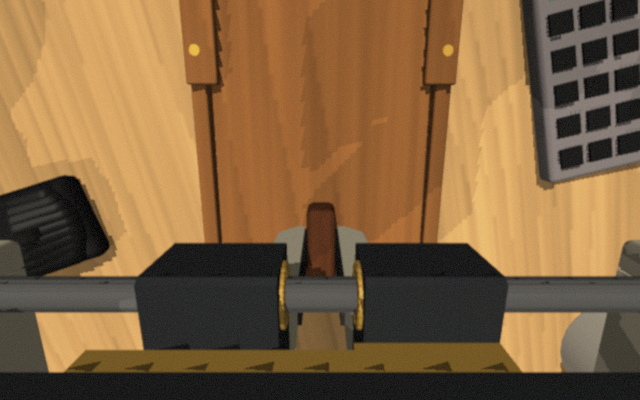

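The depth shows the lid tilted by 0.028 rad, with its lip end about 5.6 mm up and its tail still down, so it is free of the lip. I'll draw it out while raising the pull end gradually.

Call:
apply_moves(rows=[[[-1,0,-0.4,0,8],[-3,0,0,0,8],[-4,0,0,0,8],[-5,0,-0.2,0,8],[-5,0,-0.3,0,8],[-5,0,-0.3,0,8],[0,0,0,0,8],[0,0,0,0,8]]], force=6)

```text
time_s: 5.48
ee_pos: [0.5806, 0.0352, 0.1412]
orientation: [3.142, -0.0, 1.355]
contact_force: [-0.1, 0.0, -0.6]
gripper_width: 0.152
```

```bash
python3 look.py w4; python3 tilt.py w4
```

```text
5.4833 [0.5806 0.0352 0.1412] [ 3.1415 -0.      1.3553] [-0.13  0.05 -0.56] 0.152
0.03 3598 z 50.0
0.05 3789 z 49.31
0.07 4193 z 48.6
0.09 4455 z 47.86
0.11 4245 z 47.21
```

View pics/w4.png

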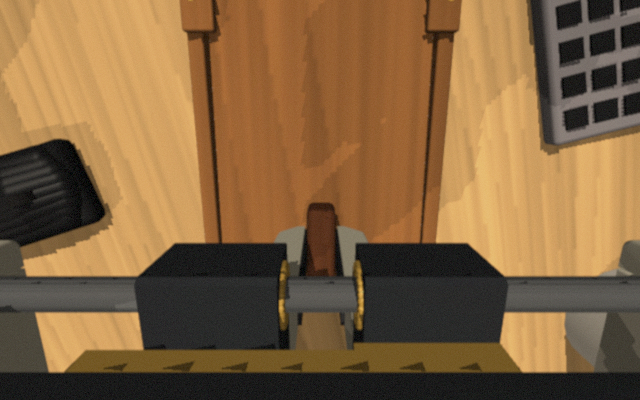

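The box walls moved back by 23 mm, the gaps at both edges are even, and there's no force. I'll continue.

Call:
apply_moves(rows=[[[-3,0,-0.2,0,8],[-5,0,-0.4,0,8],[-5,0,-0.4,0,8],[-5,0,-0.4,0,8],[-5,0,-0.4,0,8],[-5,0,-0.4,0,8],[-5,0,-0.4,0,8],[-5,0,-0.4,0,8],[0,0,0,0,8]]], force=6)

```text
time_s: 6.28
ee_pos: [0.5724, -0.0025, 0.1443]
orientation: [3.141, 0.0, 1.355]
contact_force: [0.3, -0.2, -1.6]
gripper_width: 0.147
```

Call:
apply_moves(rows=[[[-4,0,-0.4,0,8],[-5,0,-0.5,0,8],[-5,0,-0.5,0,8],[-5,0,-0.5,0,8],[-5,0,-0.5,0,8],[-5,0,-0.5,0,8],[-5,0,-0.3,0,8],[-3,0,0,0,8],[0,0,0,0,8]]], force=6)

```text
time_s: 7.03
ee_pos: [0.5645, -0.0383, 0.1474]
orientation: [3.142, 0.0, 1.355]
contact_force: [0.2, -0.7, -1.7]
gripper_width: 0.149
```

```bash
python3 look.py w5; python3 tilt.py w5; python3 look.py s5 side
```

```text
7.0333 [ 0.5645 -0.0383  0.1474] [3.1415e+00 2.0000e-04 1.3554e+00] [ 0.19 -0.68 -1.69] 0.149
0.03 3550 z 55.04
0.05 3820 z 53.58
0.07 3977 z 52.16
0.09 4279 z 50.68
0.11 4290 z 49.25
7.0833 [ 0.5646 -0.038   0.1474] [ 3.1416 -0.      1.3555] [ 0.29  0.3  -1.32] 0.15
```

View pics/w5.png

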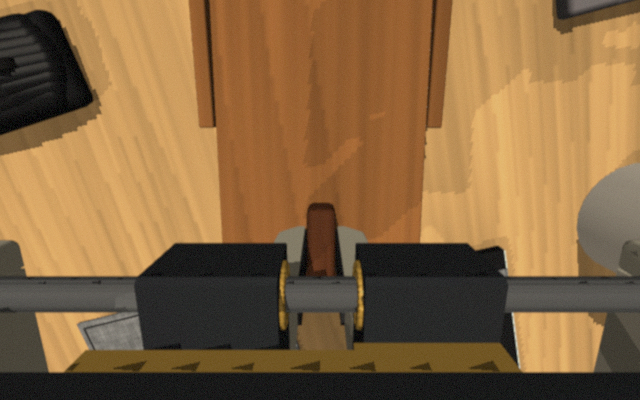

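View pics/s5.png

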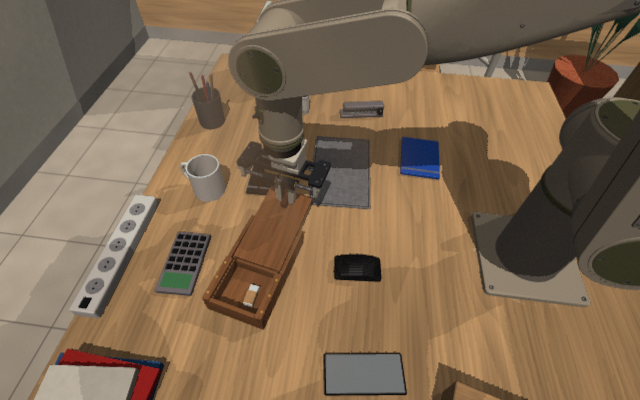

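The side view shows the rear room open with a white item at (252,293). The lid is out by 99 mm and clear of the strips, with its tail still on the ledges at 0.0725 rad. I'll tighten the grip and lift.

Call:
apply_moves(rows=[[[0,0,0,0,6],[0,0,0,0,6],[0,0,0,0,6],[0,0,-3,0,6],[0,0,-8,0,6],[0,0,-14,0,6],[0,0,-18,0,6],[0,0,-18,0,6],[0,0,-9,0,6],[0,0,0,0,6],[0,0,0,0,6]]], force=40)

```text
time_s: 8.05
ee_pos: [0.565, -0.0376, 0.2179]
orientation: [3.14, -0.0, 1.356]
contact_force: [-0.8, 0.0, -1.0]
gripper_width: 0.151
```

```bash
python3 look.py w6; python3 tilt.py w6; python3 look.py s6 side
python3 - <<'E'
from h import *
import pickle
d=np.load('pics/side0.npy');P=cloud('side',d);im=cv2.imread('pics/side0.png')
# mat: grey low-sat and near mat area
hsv=cv2.cvtColor(im,cv2.COLOR_BGR2HSV)
m=(hsv[...,1]<45)&(P[...,0]>.33)&(P[...,0]<.56)&(P[...,1]>-.37)&(P[...,1]<-.06)&(abs(P[...,2]-.004)<.006)
m=cv2.morphologyEx(m.astype(np.uint8),cv2.MORPH_OPEN,np.ones((3,3)))
q=P[m>0][:,:2]*1000; print(len(q),cv2.minAreaRect(q.astype(np.float32)))
E
```

```text
8.05 [ 0.565  -0.0376  0.2179] [ 3.1401e+00 -1.0000e-04  1.3562e+00] [-0.85  0.05 -1.04] 0.151
0.03 3548 z 125.53
0.05 3812 z 124.08
0.07 3965 z 122.6
0.09 4287 z 121.14
0.11 4301 z 119.67
8.1 [ 0.5643 -0.0375  0.2168] [-3.1410e+00  1.0000e-04  1.3562e+00] [-0.28  0.65 -0.81] 0.148
3734 ((445.9707336425781, -212.06031799316406), (157.49171447753906, 258.3890075683594), 2.4913198947906494)
```

View pics/s6.png

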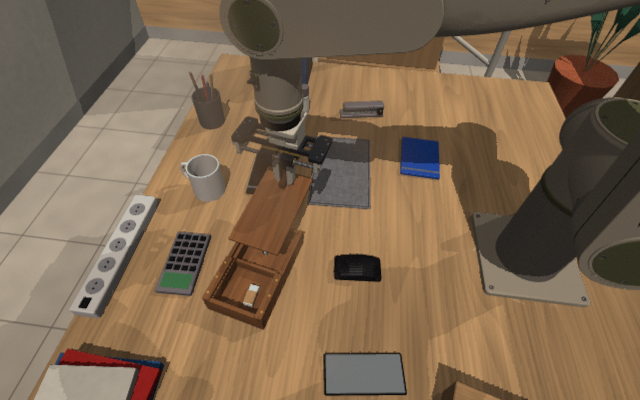

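The lid hangs in the hand, steady at the same tilt. The side view shows the box open with a white item at (252,293). The mat is at (0.446, -0.212) with yaw 0.0435, and its measured size of 157x258 agrees. Next I carry the lid to the mat.

Call:
apply_moves(rows=[[[0,0,0,-4.9,6],[0,0,0,-4.9,6],[0,0,0,-5,6],[-12,-6,0,0,6],[-22,-12,0,0,6],[-26,-14,0,0,6],[-28,-15,0,0,6],[-28,-15,0,0,6],[-28,-15,0,0,6],[-28,-15,0,0,6],[-26,-14,0,0,6],[-22,-12,0,0,6],[-19,-8.5,0,0,6],[0,0,0,0,6],[0,0,0,0,6],[0,0,0,0,6]]], force=40)

```text
time_s: 9.48
ee_pos: [0.4482, -0.2816, 0.2165]
orientation: [-3.141, -0.001, 1.613]
contact_force: [0.8, -0.0, -0.9]
gripper_width: 0.145
```

```bash
python3 look.py w7; python3 tilt.py w7; python3 look.py c7 scene
```

```text
9.4833 [ 0.4482 -0.2816  0.2165] [-3.1407e+00 -1.2000e-03  1.6125e+00] [ 0.84 -0.02 -0.89] 0.145
0.03 3561 z 124.21
0.05 3749 z 122.78
0.07 4021 z 121.34
0.09 4247 z 119.87
0.11 4361 z 118.47
9.5333 [ 0.4485 -0.2813  0.2167] [-3.1409e+00 -1.0000e-03  1.6137e+00] [ 0.14 -0.44 -0.59] 0.146
```

View pics/w7.png

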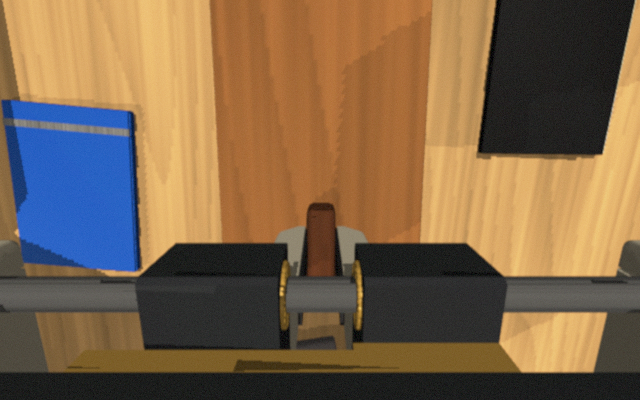

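View pics/c7.png

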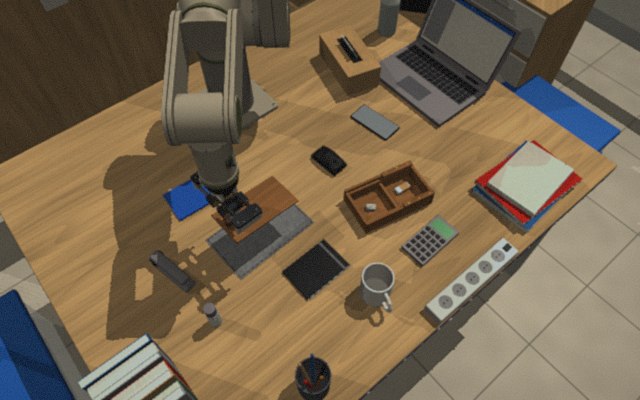

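The scene view shows the eraser in the rear room at (402,187), the sharpener in the front room at (371,207) and the lid over the mat. I'll lower it.

Call:
apply_moves(rows=[[[0,0,10,0,6],[0,0,20,0,6],[0,0,24,0,6],[0,0,20,0,6],[0,0,15,0,6],[0,0,9,0,6],[0,0,5,0,6],[0,0,1,0,6],[0,0,0,0,6],[0,0,0,0,6],[0,0,0,0,6]]], force=40)

```text
time_s: 10.5
ee_pos: [0.4494, -0.2823, 0.1145]
orientation: [3.14, 0.001, 1.614]
contact_force: [0.8, 0.3, -1.3]
gripper_width: 0.145
```

Call:
apply_moves(rows=[[[0,0,0,0,8],[0,0,0,0,8],[0,0,1.5,0,8],[0,0,1.5,0,8],[0,0,1.5,0,8],[0,0,1.5,0,8],[0,0,1.5,0,8],[0,0,1.5,0,8],[0,0,1.5,0,8],[0,0,1,0,8],[0,0,0,0,8],[0,0,0,0,8]]], force=6)

```text
time_s: 11.5
ee_pos: [0.4486, -0.2817, 0.1017]
orientation: [-3.141, -0.0, 1.614]
contact_force: [-0.3, -0.2, -1.2]
gripper_width: 0.151
```

```bash
sed -i 's/>.035)&/>-.01)\&/' tilt.py; python3 look.py w8; python3 tilt.py w8
```

```text
11.5 [ 0.4486 -0.2817  0.1017] [-3.1413e+00 -4.0000e-04  1.6145e+00] [-0.34 -0.19 -1.22] 0.151
0.03 3583 z 10.83
0.05 3853 z 10.44
0.07 4213 z 10.04
0.09 4523 z 9.65
0.11 4236 z 9.26
```

Tail is down with 3.3 mm left at the pull.

Call:
apply_moves(rows=[[[0,0,1,0,8],[0,0,1,0,8],[0,0,0.8,0,8],[0,0,0.5,0,8],[0,0,0,0,8],[0,0,0,0,8]]], force=5)

```text
time_s: 12.05
ee_pos: [0.4487, -0.2819, 0.0985]
orientation: [-3.142, -0.0, 1.614]
contact_force: [-0.6, 0.6, -0.6]
gripper_width: 0.152
```

```bash
python3 look.py w9; python3 tilt.py w9
```

```text
12.05 [ 0.4487 -0.2819  0.0985] [-3.1415e+00 -1.0000e-04  1.6145e+00] [-0.58  0.62 -0.64] 0.152
0.03 3565 z 8.25
0.05 3904 z 8.25
0.07 4245 z 8.2
0.09 4678 z 8.19
0.11 4191 z 8.15
```

View pics/w9.png

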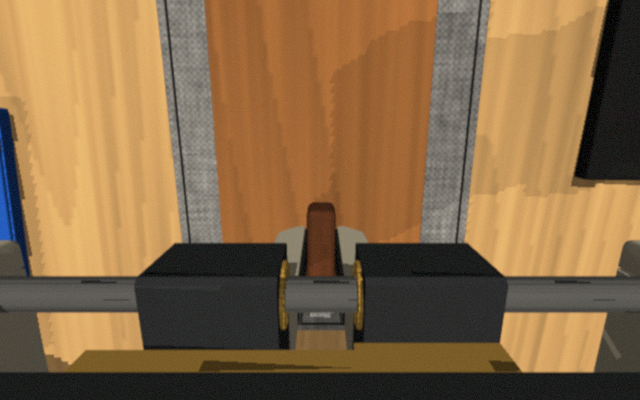

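The lid lies flat on the felt with grey margins on both sides. Now release, rise and go over the rear room.

Call:
apply_moves(rows=[[[0,0,0,0,30],[0,0,0,0,30],[0,0,0,0,30],[0,0,0,0,30],[0,0,-10,0,30],[0,0,-25,0,30],[0,0,-35,0,30],[0,0,-35,4.9,30],[0,0,-18,4.9,30],[0,0,0,5,30]]], force=5)

```text
time_s: 12.93
ee_pos: [0.4509, -0.2836, 0.2286]
orientation: [3.133, 0.004, 1.352]
contact_force: [1.0, -0.1, 0.8]
gripper_width: 0.318
```

Call:
apply_moves(rows=[[[20,3,0,0,45],[34,4,0,0,45],[35,5,0,0,45],[35,5,0,0,45],[35,5,0,0,45],[35,5,0,0,45],[35,5,0,0,45],[35,5,0,0,45],[35,5,0,0,45],[35,5,0,0,45],[35,5,0,0,45],[35,5,0,0,45],[25,3,0,0,45],[14,0,0,0,45],[0,0,0,0,45],[0,0,0,0,45]]])

```text
time_s: 14.27
ee_pos: [0.6014, 0.1382, 0.2217]
orientation: [-3.141, 0.001, 1.357]
contact_force: [0.1, -0.4, -0.3]
gripper_width: 0.485
```

```bash
python3 look.py w10;python3 look.py c10 scene
```

```text
14.2667 [0.6014 0.1382 0.2217] [-3.1414e+00  6.0000e-04  1.3574e+00] [ 0.06 -0.36 -0.31] 0.485
14.3167 [0.6014 0.1373 0.2217] [-3.1414e+00  7.0000e-04  1.3562e+00] [ 0.48 -0.57 -0.39] 0.487
```

View pics/w10.png

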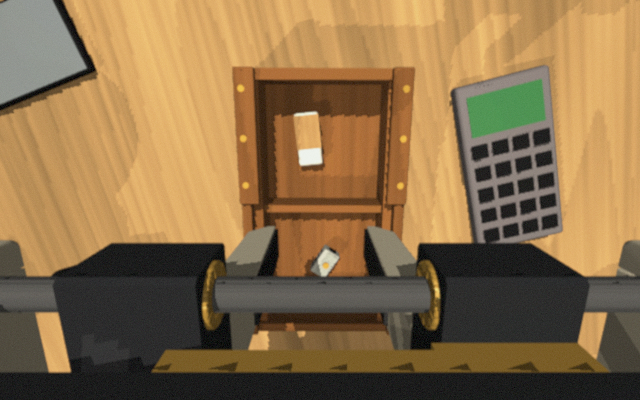

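View pics/c10.png

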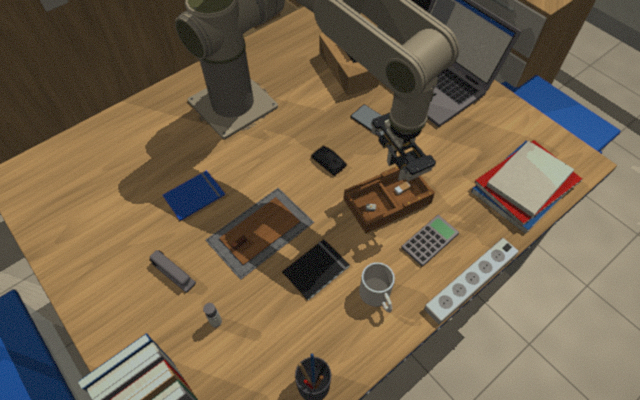

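The wrist view shows the eraser (card sleeve with a white end) at (308,138) and the sharpener (metal) at (325,262). The scene view shows the lid flat on the mat at (262,230). Those two were the only candidates for "eraser", and the description settles it. Now I'll measure the eraser.

```bash
python3 - <<'E'
from h import *
import pickle
o=pickle.load(open('pics/w10.pkl','rb')); d=np.load('pics/w10.npy'); P=cloud('wrist',d,o); im=cv2.imread('pics/w10.png')
R=rot([np.pi,0,o['orientation'][2]]); L=(P-o['ee_pos'])@R
m=np.zeros((400,640),bool); m[95:185,280:345]=1
f=P[m]; print("z hist",np.percentile(f[:,2],[5,25,50,75,95]))
m&=(P[...,2]>.0125)&(P[...,2]<.03)
n,l,st,_=cv2.connectedComponentsWithStats(m.astype(np.uint8)); k=1+np.argmax(st[1:,4]); m=l==k
q=L[m]; print(m.sum(),"topz",np.median(P[m][:,2])); mt=m&(P[...,2]>np.median(P[m][:,2])-.002)
print("tool frame rect",cv2.minAreaRect((L[mt][:,:2]*1e3).astype(np.float32)), "world c",P[mt].mean(0))
# walls, in tool frame: strips z>.05
w=(P[...,2]>.050)&(P[...,2]<.062)&(abs(L[...,1])<.09)&(L[...,0]>.02); w[245:]=0
qq=L[w]*1e3; print("strips y", qq[qq[:,1]<0][:,1].min(),qq[qq[:,1]<0][:,1].max(),qq[qq[:,1]>0][:,1].min(),qq[qq[:,1]>0][:,1].max(),"x",qq[:,0].min(),qq[:,0].max())
dv=(P[...,2]>.027)&(P[...,2]<.036)&(abs(L[...,1])<.04); dv[240:]=0; print("divider x",np.percentile(L[dv][:,0]*1e3,[5,50,95]),dv.sum())
im2=cv2.resize(im[60:290,220:430],None,fx=2.5,fy=2.5,interpolation=cv2.INTER_CUBIC); cv2.imwrite('pics/w10c.png',im2)
E
```

```text
z hist [0.00399335 0.00476492 0.00532366 0.00635381 0.01879775]
1266 topz 0.018160513750397678
tool frame rect ((44.81376647949219, -11.382674217224121), (20.590761184692383, 43.716041564941406), 84.54534149169922) world c [0.59992322 0.18502387 0.0181829 ]
strips y -63.078958736178166 -0.14180443378670493 0.568119820146412 65.4730790884619 x 20.014419461502694 97.64848350103196
divider x [-14.73179341 -11.11369056  89.51508798] 884
```

View pics/w10c.png

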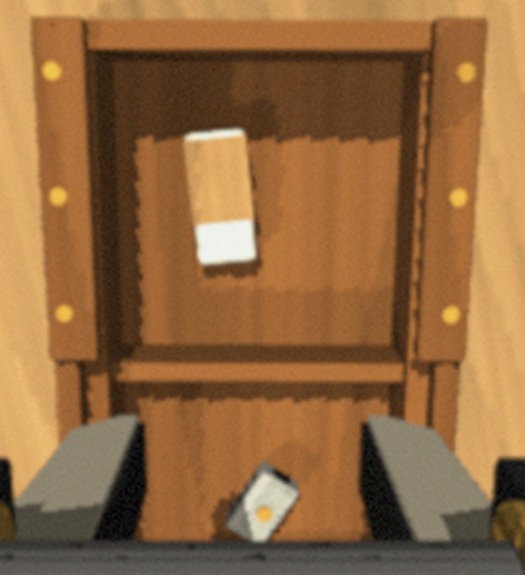

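The eraser measures 43.7x20.6, as it should, and lies 44.8/-11.4 mm away in the tool frame at -5.5°. I'll align and check once.

Call:
apply_moves(rows=[[[15,-4,5,-2.8,28],[15,-4,10,-2.7,28],[14,0.6,10,0,28],[0,0,0,0,28],[0,0,0,0,28]]], force=10)

```text
time_s: 14.78
ee_pos: [0.6008, 0.1833, 0.1948]
orientation: [-3.139, 0.001, 1.452]
contact_force: [-0.1, 0.1, 0.4]
gripper_width: 0.302
```

```bash
python3 look.py w11; cat > er.py <<'E'
from h import *
import pickle,sys
n=sys.argv[1]
o=pickle.load(open(f'pics/{n}.pkl','rb')); d=np.load(f'pics/{n}.npy'); P=cloud('wrist',d,o)
R=rot([np.pi,0,o['orientation'][2]]); L=(P-o['ee_pos'])@R
m=(P[...,2]>.0125)&(P[...,2]<.028)&(abs(L[...,1])<.03)&(abs(L[...,0])<.04)
n_,l,st,_=cv2.connectedComponentsWithStats(m.astype(np.uint8)); k=1+np.argmax(st[1:,4]); m=l==k
mt=m&(P[...,2]>np.median(P[m][:,2])-.002)
print(mt.sum(),cv2.minAreaRect((L[mt][:,:2]*1e3).astype(np.float32)),np.median(P[mt][:,2]))
E
python3 er.py w11
```

```text
14.7833 [0.6008 0.1833 0.1948] [-3.1389e+00  1.2000e-03  1.4523e+00] [-0.14  0.12  0.44] 0.302
1328 ((1.1568870544433594, -1.117203712463379), (19.951427459716797, 42.92037582397461), 89.644287109375) 0.0181856913366841
```

View pics/w11.png

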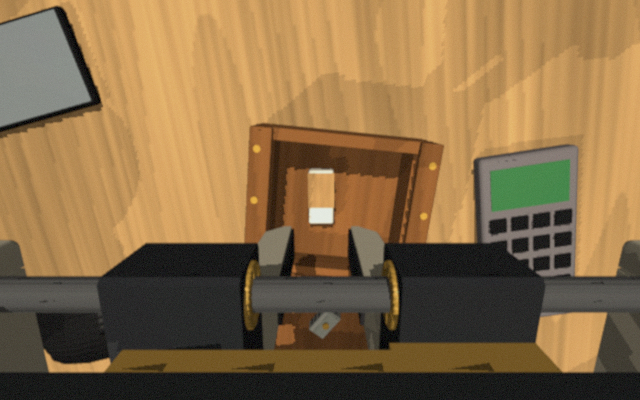

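The wrist view shows the eraser at (321,197), squarely aligned, with about 1 mm of offset left. Descending.

Call:
apply_moves(rows=[[[1,-1,10,0,28],[0,0,22,0,28],[0,0,25,0,28],[0,0,20,0,28],[0,0,14,0,28],[0,0,8,0,28],[0,0,3,0,28],[0,0,0,0,28],[0,0,0,0,28]]], force=10)

```text
time_s: 15.58
ee_pos: [0.6016, 0.1842, 0.0957]
orientation: [3.14, -0.001, 1.452]
contact_force: [0.5, 0.4, -0.4]
gripper_width: 0.3
```

Call:
apply_moves(rows=[[[0,0,0,0,14],[0,0,0,0,14],[0,0,0,0,14],[0,0,0,0,14],[0,0,0,0,14]]], force=10)

```text
time_s: 16.0
ee_pos: [0.6018, 0.1843, 0.0961]
orientation: [3.139, -0.001, 1.452]
contact_force: [-0.1, -1.0, 6.8]
gripper_width: 0.214
```

```bash
python3 look.py w12
```

```text
16.0 [0.6018 0.1843 0.0961] [ 3.1393e+00 -8.0000e-04  1.4522e+00] [-0.07 -1.04  6.84] 0.214
```

View pics/w12.png

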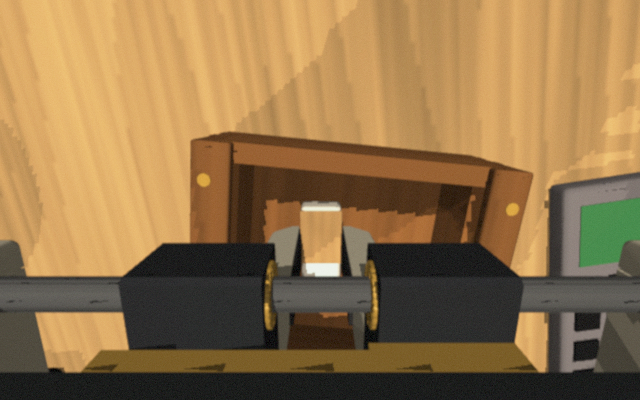

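The wrist view shows the eraser at (321,240) between both fingers, with the opening at 19.9 mm, its width. I'll lift and check it stays in the hand.

Call:
apply_moves(rows=[[[0,0,0,0,14],[0,0,-3,0,14],[0,0,-8,0,14],[0,0,-15,0,14],[0,0,-25,0,14],[0,0,-30,0,14],[0,0,-30,0,14],[0,0,-15,0,14],[0,0,0,0,14],[0,0,0,0,14]]], force=15)

```text
time_s: 16.88
ee_pos: [0.6014, 0.1842, 0.222]
orientation: [3.139, -0.001, 1.452]
contact_force: [-0.5, -0.0, -1.0]
gripper_width: 0.214
```

```bash
python3 look.py w13; python3 - <<'E'
from h import *
import pickle
o=pickle.load(open('pics/w13.pkl','rb')); d=np.load('pics/w13.npy'); P=cloud('wrist',d,o)
R=rot([np.pi,0,o['orientation'][2]]); L=(P-o['ee_pos'])@R
for v in (206,215,225,235,245,255,265,272): print(v,np.round(L[v,322]*1e3,1))
# notebook from scene/side pictures
d=np.load('pics/c10.npy');im=cv2.imread('pics/c10.png');P=cloud('scene',d)
m=(im.max(-1)<60)&(P[...,0]>.55)&(P[...,0]<.72)&(P[...,1]>-.28)&(P[...,1]<-.07)&(P[...,2]>.004)&(P[...,2]<.018)
m=cv2.morphologyEx(m.astype(np.uint8),cv2.MORPH_OPEN,np.ones((3,3)))
print(m.sum(),cv2.minAreaRect((P[m>0][:,:2]*1e3).astype(np.float32)),np.median(P[m>0][:,2]))
E
```

```text
16.8833 [0.6014 0.1842 0.222 ] [ 3.1391e+00 -9.0000e-04  1.4522e+00] [-0.5  -0.05 -1.02] 0.214
206 [21.5  0.5 78.7]
215 [16.8  0.5 78.7]
225 [12.1  0.5 77.2]
235 [ 6.6  0.5 77.7]
245 [ 1.7  0.5 76.5]
255 [-4.5  0.5 78.4]
265 [-9.7  0.5 77.6]
272 [-14.1   0.5  78.5]
1896 ((630.3148193359375, -167.27740478515625), (105.44835662841797, 148.73277282714844), 2.2145793437957764) 0.010015412789885048
```

View pics/w13.png

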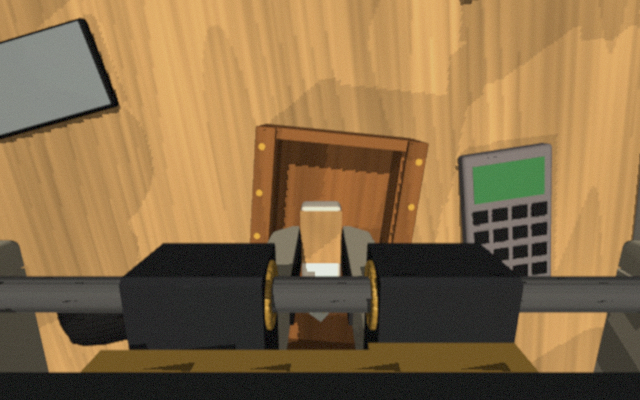

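The eraser is level in the hand, seen at (321,240). The notebook is at about (0.632, -0.169), and its measured 105x149 agrees. Carrying it there.

Call:
apply_moves(rows=[[[0,0,0,-4.5,14],[0,0,0,-4.5,14],[-15,0,0,0,14],[-28,1,0,0,14],[-33,2,0,0,14],[-33,2,0,0,14],[-33,2,0,0,14],[-33,2,0,0,14],[-33,2,0,0,14],[-33,2,0,0,14],[-33,2,0,0,14],[-33,2,0,0,14],[-28,1,0,0,14],[-20,0,0,0,14],[0,0,0,0,14],[0,0,0,0,14]]], force=15)

```text
time_s: 18.27
ee_pos: [0.6312, -0.1716, 0.2187]
orientation: [-3.139, -0.001, 1.605]
contact_force: [0.6, -0.4, -1.2]
gripper_width: 0.213
```

```bash
python3 look.py w14; python3 look.py s14 side
```

```text
18.2667 [ 0.6312 -0.1716  0.2187] [-3.1389e+00 -1.1000e-03  1.6047e+00] [ 0.56 -0.38 -1.18] 0.213
18.3167 [ 0.6315 -0.1703  0.2189] [-3.1392e+00 -1.3000e-03  1.6065e+00] [ 0.63  0.56 -0.72] 0.213
```

View pics/w14.png

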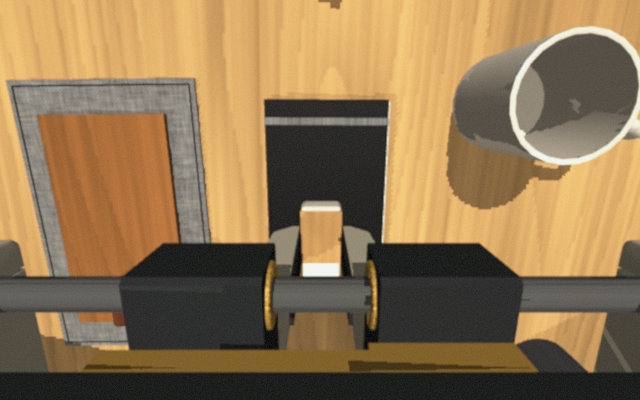

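View pics/s14.png

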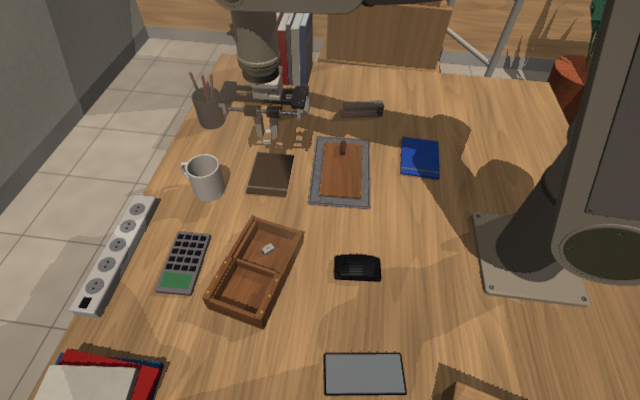

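The wrist view has the eraser at (321,240) over the black notebook, which spans columns 265–390, with the mug clear to the right. The side view shows the sharpener still in the box at (267,248) and the lid flat on the mat. Lowering.

Call:
apply_moves(rows=[[[0,0,10,0,14],[0,0,22,0,14],[0,0,25,0,14],[0,0,22,0,14],[0,0,16,0,14],[0,0,10,0,14],[0,0,6,0,14],[0,0,2,0,14],[0,0,1,0,14],[0,0,0,0,14],[0,0,0,0,14],[0,0,0,0,14]]], force=15)

```text
time_s: 19.37
ee_pos: [0.6332, -0.1702, 0.1078]
orientation: [3.14, 0.001, 1.609]
contact_force: [-0.3, 0.3, 0.2]
gripper_width: 0.21
```

Call:
apply_moves(rows=[[[0,0,0,0,14]]])

```text
time_s: 19.45
ee_pos: [0.633, -0.1702, 0.1075]
orientation: [3.14, 0.001, 1.609]
contact_force: [-0.3, -0.3, 0.2]
gripper_width: 0.215
```

Call:
apply_moves(rows=[[[0,0,3,0,14],[0,0,2,0,14],[0,0,1.5,0,14],[0,0,0,0,14],[0,0,0,0,14],[0,0,0,0,14]]])

```text
time_s: 19.95
ee_pos: [0.6324, -0.17, 0.0999]
orientation: [-3.141, -0.0, 1.609]
contact_force: [0.1, -0.7, -0.3]
gripper_width: 0.213
```

Call:
apply_moves(rows=[[[0,0,0.7,0,14],[0,0,0,0,14],[0,0,0,0,14]]])

```text
time_s: 20.2
ee_pos: [0.6325, -0.17, 0.0994]
orientation: [3.142, 0.0, 1.609]
contact_force: [0.8, -1.3, -0.5]
gripper_width: 0.211
```

Call:
apply_moves(rows=[[[0,0,0.7,0,14],[0,0,0,0,14],[0,0,0,0,14]]])

```text
time_s: 20.45
ee_pos: [0.6326, -0.17, 0.0991]
orientation: [3.141, 0.0, 1.609]
contact_force: [-1.3, 0.8, 4.3]
gripper_width: 0.213
```

A 4.3 N contact at the expected height means the eraser is resting on the cover. Releasing.

Call:
apply_moves(rows=[[[0,0,-0.4,0,21],[0,0,0,0,24],[0,0,0,0,30],[0,0,0,0,32],[0,0,0,0,32],[0,0,-6,0,32],[0,0,-15,0,32],[0,0,-30,0,32],[0,0,-35,0,32],[0,0,-35,0,32],[0,0,-20,0,32],[0,0,0,0,32]]], force=5)

```text
time_s: 21.45
ee_pos: [0.6354, -0.171, 0.2494]
orientation: [3.13, 0.005, 1.609]
contact_force: [0.7, -0.7, 1.5]
gripper_width: 0.343
```

```bash
python3 look.py w15; python3 look.py c15 scene; python3 look.py s15 side; python3 - <<'E'
from h import *
import pickle
o=pickle.load(open('pics/w15.pkl','rb')); d=np.load('pics/w15.npy'); P=cloud('wrist',d,o)
m=(P[...,2]>.014)&(P[...,2]<.03)&(abs(P[...,0]-.632)<.04)&(abs(P[...,1]+.17)<.05)
print(m.sum(),np.percentile(P[m][:,2],[5,50,95]),cv2.minAreaRect((P[m][:,:2]*1e3).astype(np.float32)))
E
python3 -c "
import cv2,numpy as np
a=cv2.imread('pics/c15.png');b=cv2.imread('pics/s15.png')
cv2.imwrite('pics/cs15.png',np.hstack([cv2.resize(a[130:330,140:460],None,fx=1.25,fy=1.25),cv2.resize(b[80:330,130:450],(400,250))]))"
```

```text
21.45 [ 0.6354 -0.171   0.2494] [3.1302 0.0046 1.6092] [ 0.72 -0.68  1.55] 0.343
21.5 [ 0.6345 -0.1706  0.2461] [3.1335 0.0032 1.6092] [-0.64 -0.13  1.26] 0.347
21.55 [ 0.6334 -0.1703  0.2431] [3.1375e+00 1.7000e-03 1.6092e+00] [-0.41  0.07 -0.03] 0.347
985 [0.01968244 0.02110953 0.02231405] ((631.5027465820312, -169.69529724121094), (19.953262329101562, 43.230682373046875), 2.389692783355713)
```

View pics/cs15.png

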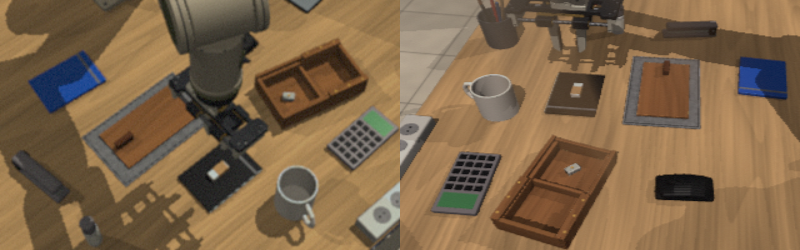

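View pics/w15.png

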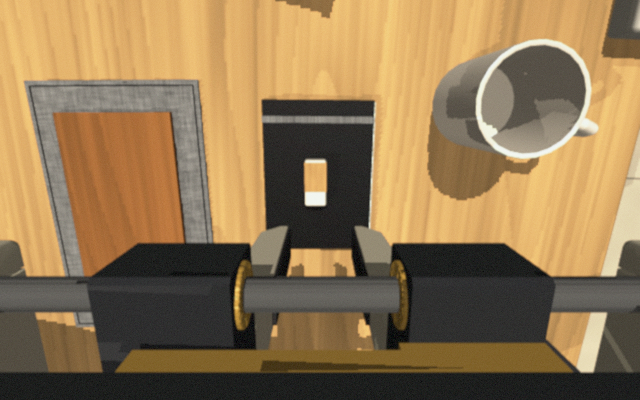

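The wrist view shows the eraser flat in the middle of the black cover at (315,182). Its top is at about 21 mm, near the 22 mm expected. The scene and side views show the lid flat, pull up, within the mat, the sharpener in the box, and the other things in place. I'll let the arm settle, then hand in.

Call:
apply_moves(rows=[[[0,0,0,0,32],[0,0,0,0,32],[0,0,0,0,32],[0,0,0,0,32],[0,0,0,0,32],[0,0,0,0,32]]])

```text
time_s: 22.1
ee_pos: [0.6324, -0.1699, 0.2397]
orientation: [-3.141, -0.0, 1.609]
contact_force: [-0.4, 0.9, 0.4]
gripper_width: 0.346
```

```bash
python3 -c "
from h import *
print(order.hand_in())"
```

```text
the job is handed in; nothing more can be done
None
```

The eraser is out of the box and lies flat in the middle of the black notebook's cover. The lid lies flat, pull up, on the grey felt mat. I handed the job in at about 22 s of the 58 s.

- **Lid:** I raised the pull end lightly to 0.028 rad, which cleared the lip. I then drew the lid out about 99 mm along its grooves; the forces read between moves were under 2 N. On the mat I set it down tail first; it measured level, with felt showing on both sides.
- **Eraser:** It came from the rear room. I lowered it until it touched the cover with about 4 N, then released it. Its top measured about 21 mm above the desk, against 22 mm expected, and its outline measured 43 x 20 mm.
- **Everything else:** In the last pictures the sharpener is still in the box and the other things on the desk look undisturbed. I judged those by eye and did not measure them.

No check failed. While the fingers closed on the eraser, the wrist showed a brief 7 N upward force. The hand also stopped a few millimetres higher than I had commanded on the downward moves, so I lowered the eraser the last bit in small steps.

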